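Overhang the press-out plate over the catch pot and hold it down

TASK

Lift the loose lid off the steel catch pot by its knob and set it down, without dropping it, the right way up on the bare bench. Then slide the fixture plate straight out over the open pot until the black line across the plate meets the edge of the riser it lies on; it is nose-heavy there, so finish while still holding its tail and keeping it flat on the riser, ready for the pin to be driven out into the pot. Do not shift the pot or disturb the other things on the bench.

Things in the scene. Friction and masses are not known exactly. Their poses are not given: they have to be found in the camera images.
- riser: Cast-iron box riser bolted to the bench: block 270 (x) x 170 (y) x 120 mm high with a flat dark top. Origin: centre of its underside; z up. Its +x direction is the way the plate must be slid out; the pot stands beyond that end.
- riser_edge (a point): Middle of the riser's upper edge at its +x end (135 mm along +x from the riser's origin, 120 mm up), axes as the riser's. The plate must hang out over this edge.
- plate: Loose aluminium fixture plate 250 (x) x 100 (y) x 8 mm, 0.75 to 1 kg, flat, unguided on the riser (friction about 0.3), within 0.06 rad of parallel. Origin: centre of underside; +x to the nose (end that goes out), z up. Nose half: rod end with vertical pin, toggle clamp 110 mm high. Tail: cross-bar pull handle. Centre of mass 16 mm noseward of origin: at the mark the handle needs about 3 N down.
- plate_line (a point): Middle of the straight black line, 3 mm wide, that runs across the plate's top and down both its sides, 15 mm to the tail side of the plate's origin; this point is on the plate's upper face, 8 mm above its underside. Axes as the plate's. At the start the line is 110 to 150 mm short of the riser's edge.
- plate_handle (a point): Middle of the round steel bar of the pull handle at the plate's tail, 100 mm to the tail side of the plate's origin and 46 mm above the plate's underside (38 mm above its upper face). The bar is 12 mm thick, runs along the plate's y, and is 96 mm long on two 10 mm posts standing 80 mm apart; it is fixed to the plate. Axes as the plate's.
- plate_pin (a point): Top of the vertical pin in the rod-end eye, 95 mm to the nose side of the plate's origin, 49 mm above the plate's underside; the pin stands over a hole through the plate.
- pot: Loose round stainless catch pot, about 0.6 kg, 92 mm outer diameter, 85 mm high, open mouth 86 mm wide, two small wire loops on its sides (to 63 mm from the axis, 64 mm up). Origin: centre of its underside. It stands on the bench past the riser's +x end, where the pin will come.
- pot_rim (a point): Centre of the pot's mouth, at the height of its rim (85 mm above the bench).
- lid: Loose steel lid on the pot, about 0.16 kg: disc 100 mm in diameter with a plug 79 mm wide and 8 mm deep below it that sits in the mouth with 3.5 mm play all round. Origin: centre of the plug's underside; the disc's top is 12 mm above it, the top of the knob 48 mm. On the bench it rests on its plug.
- lid_knob (a point): Centre of the lid's black cylindrical knob, 24 mm in diameter and 22 mm high, on a 12 mm neck; 38 mm above the lid's origin.
- sleeve: Bystander: dark flanged sleeve standing upright, 58 mm in diameter at the top, 103 mm high. Origin: centre of its underside.
- collar: Bystander: flat aluminium ring, 64 mm in diameter, 14 mm high. Origin: centre of its underside.
- drift: Bystander: stepped steel drift punch lying along its x, 155 mm long (75 mm behind to 80 mm ahead of its origin), 15 mm thick. Origin: under its middle.
- mallet: Bystander: soft-faced mallet lying along its x; handle end 138 mm behind its origin, head 85 mm ahead of it (head 98 mm long across, 35 mm thick). Origin: under the handle.
- spanner: Bystander: steel spanner lying along its x, 190 mm long. Origin near its middle, on the underside.
- bush: Bystander: solid flanged steel bush standing upright, 54 mm in diameter, 42 mm high. Origin: centre of its underside.
Mind the look-alikes: they are no part of the job. Leave any pink look-alike of the pot alone.

How it is judged (in metres and radians):
On the way, in this order (a step that is already met when the one before it is completed fails the run):
1. the lid is off the pot and set down on the bench, right way up and let go (height (world z) of lid_knob below 0.042 m and angle between lid's own z axis and vertical below 0.15 rad and horizontal distance between lid and pot above 0.1 m and contact force between lid and pot below 0.1 N and contact force between lid and the fingers below 0.1 N), for 0.2 s.
2. the plate's line is at the riser's edge, the plate lying flat and held (x of plate_line in the frame of riser_edge between -0.006 and 0.006 m and angle between the x axis of plate and the x axis of riser, either way round below 0.1 rad and angle between plate's own z axis and vertical below 0.03 rad and z of plate_line in the frame of riser_edge below 0.012 m and contact force between plate and the fingers above 1 N and contact force between plate and riser above 2 N and contact force between plate and pot below 0.1 N and contact force between plate and lid below 0.1 N and horizontal distance between plate_pin and pot_rim below 0.035 m and linear speed of plate below 0.01 m/s), for 0.3 s.
At the end, for the whole second after the job is handed in: Lid upright on the bench, let go, over 100 mm from the pot's axis. Plate: line within 6 mm of the riser's edge, square within 0.1 rad, flat within 0.03 rad, still, pin within 35 mm of the pot's axis, resting on the riser (over 2 N), touching no pot or lid, held by the fingers (over 1 N) (all of step 1 and all of step 2); the arm keeps its last pose, push and grip.
It fails at once if the plate tips or is lifted off the riser (angle between plate's own z axis and vertical above 0.12 rad or z of plate_line in the frame of riser_edge above 0.03 m or z of plate_line in the frame of riser_edge below -0.03 m).
It fails at once if the lid is dropped (linear speed of lid above 0.7 m/s and contact force between lid and the fingers below 0.1 N).
It fails at once if the pot is shifted by more than 20 mm or tipped (distance of pot from where it was at the start of the episode above 0.02 m or angle between pot's own z axis and vertical above 0.2 rad).
It fails at once if a bystander is moved by more than 25 mm or the sleeve tipped (distance of any of sleeve, collar, drift, mallet, spanner, bush from where it was at the start of the episode above 0.025 m or angle between sleeve's own z axis and vertical above 0.3 rad).
It also fails if it takes over 58 s, if anything falls off the work surface, if the arm or the gripper's body presses on something with over 40 N, if the wrist force passes 120 N, or if a joint passes its speed limit or range.

ROBOT

A 6-joint arm with a two-finger parallel gripper is mounted at the origin on the work surface. World frame = base frame: x ahead of the robot, y to its left, z up, the work surface at z = 0. Lengths are in mm, angles in rad, forces in N, time in s.
With the tool pointing down it reaches from about 350 to 925 mm from the base axis. Payload 6.4 kg.
Tool frame: the origin (TCP) lies on the centre line of the jaws, within the pads' length; the fingertips stand 25 mm ahead of it and the grasp point (between the pads) lies 6 mm ahead of it (ctrl.tips_ahead is the z of the fingertips in the tool frame, in mm); z points along the fingers, y is the direction in which the jaws open and shut (so a half turn about z gives the same grasp; the last joint's range is limited). The gripper opens to 85 mm and grips with 20 to 120 N. Pads are 22 mm wide; open, the fingers measure 114 mm over their backs; the gripper's body (76 mm by 85 mm) begins 54 mm behind the grasp point. The pads swing forward as they close: fully open they stand 13 mm farther back than shut.
Start: joints at [0.947, 0.245, 1.558, -0, 1.339, -0.174], TCP at [282.61, 585.36, 256.29] pointing down, gripper open.
Joint ranges: [-3.13, 3.13], [-1.02, 2.26], [0.13, 2.54], [-0.95, 4.09], [0.21, 2.88], [-2.74, 2.74]. Speed limits (rad/s): [2.57, 2.57, 3.14, 3.14, 3.14, 3.14].

INTERFACE

Orientations are given as a unit quaternion [x, y, z, w].
In Python, from rig import readout, optics, ctrl, silhouettes gives the robot as it stands.
- The arm moves only by the tool servo_tool, never from a script. Its argument "rows" is a list of rows, each a list of 2 entries, a list of its own where there are three numbers: the shift along the tool's x, y, z in mm, then the turn, a rotation vector about the tool's x, y, z in rad. A call has 1 to 5 rows; each row shifts and turns the commanded pose from where the row before left it, along the tool's axes as they then stand; what a row does not reach is not made up. A row lasts 1/10 s, in which the tool goes at most 50 mm and 8.59 degrees, less where a joint would pass 70% of its speed; a pose out of reach is approached as far as the arm can. A call is refused whole if a number of a shift passes 50 or a number of a turn 0.15, either way. A call with a gripper value outside its range is refused whole. "claw" is the opening in per cent of the stroke, from 0 (shut) to 100 (fully open), set as the call begins (left out, the last holds). The fingers move at their own pace and stop on an object; "newtons" is the grip in N (left out, the last holds). Time passes only in rows, so rows that do not move let the fingers close. It gives the time, the measured TCP pose, the force and the opening at its end, in the units of the state.
- readout.get_state(): the state, without advancing time (a new reading comes with each control period).
- optics.camera(name): name is "scene" or "top" or "wrist"; returns (picture, depth): 480x640x3 uint8, red, green, blue; 480x640 float32, mm along the optical axis (not along the pixel's ray), 0 where there is no reading.
- optics.camera_params(name): a dict with "camera_matrix" (3x3 intrinsics, pixels), "R" (3x3) and "t" (3): a world point X has camera coordinates R X + t. Camera axes: x right, y down, z forward; pixel columns grow to the right and rows downward; lengths in mm; the calibration is good to about 2 mm. A picture is of the moment at which its call begins: read the wrist's pose just before it. camera_params takes no time and is no camera call; for the wrist camera it gives the pose at the moment of the call.
- ctrl.hand_in(): hands the job in, once; it reports no verdict.
Trained networks look in the newest picture that a camera, given by its name, has taken for a name from the list of things; names that differ only in an ending like _2 or _b are one class to them, and where a whole thing is asked for, a point or a joint stands for the part that bears it (a point fixed in the world has none). Each returns a list of dicts, best first, with "confidence" (0 to 1); they miss things now and then, are a little off and sometimes report something else, mostly with a low value. They report only what shows in the picture. A call takes as long as a camera call. They do not tell look-alikes from the thing itself.
- silhouettes(camera, target): "region" (480x640 bool, what is visible of it) and "bbox" ([left, top, right, bottom] in pixels, round what is visible of it).
The state is a dict: "t": time; "qpos": joint angles; "joint_velocities": joint speeds; "joint_efforts": joint torques, N m; "eef_pos": TCP position; "eef_rot": TCP orientation; "contact_force": force on the tool from outside, world axes, zero at the start; "ft_torque": the same for the moment, N m; "gripper_width": finger opening in mm.
Only numpy, scipy, OpenCV 4.12 (cv2) and the standard library are available. Lean on these libraries where they do the work, as an engineer would, in place of code of your own. Each camera call takes 0.05 s, during which the arm holds its last target.

## Working session

There is one attempt and no reset: what is moved stays moved. The work goes in short steps, Python scripts to look and compute and a tool call to move; the robot and the scene stay as the last step left them, time stands still between calls to the robot, and variables do not carry over. Pictures are saved under pics/ and viewed, and the job is handed in when it is done.

Besides the shell and the picture viewer there is one more tool, called as name(argument=value, ...) on one line, values as JSON. servo_tool: Moves the arm, as the interface text tells. Its arguments: {"type":"object","properties":{"rows":{"type":"array"},"claw":{"type":"number"},"newtons":{"type":"number"}},"required":["rows"]}

```bash
ls; mkdir -p pics; python3 - <<'E'
from rig import readout, optics, ctrl, silhouettes
import cv2,numpy as np
print(readout.get_state()); print(ctrl.tips_ahead)
for n in ["scene","top"]:
    p,d=optics.camera(n); cv2.imwrite(f"pics/{n}0.png",p[:,:,::-1]); np.save(f"pics/{n}0.npy",d)
    print(n,optics.camera_params(n))
E
```

```text
pics
{'t': 0.0, 'qpos': array([ 9.46910100e-01,  2.45797991e-01,  1.55903509e+00,  1.58352260e-06,
        1.33871200e+00, -1.74101979e-01]), 'joint_velocities': array([-0.00115559,  0.00254342, -0.00158489, -0.00035054,  0.00090031,
        0.0016742 ]), 'joint_efforts': array([-1.79901972e-04, -4.29498410e+01, -3.26134944e+01, -1.09455630e-04,
        5.30485981e-03,  1.42254780e-05]), 'eef_pos': array([282.28786874, 584.92453754, 255.17923831]), 'eef_rot': array([ 2.23001276e-01,  9.74817664e-01, -8.99236508e-04, -3.79961344e-04]), 'contact_force': array([-0.41556024, -0.05295304, -0.37386838]), 'ft_torque': array([-0.00744529,  0.00903102, -0.03720831]), 'gripper_width': 85.49884996669883}
25.0
scene {'camera_matrix': array([[446.33355052,   0.        , 320.79185834],
       [  0.        , 446.33355052, 239.81917074],
       [  0.        ,   0.        ,   1.        ]]), 'R': array([[-0.02945276,  0.99952998,  0.0085063 ],
       [ 0.83584737,  0.02929476, -0.54817971],
       [-0.54817125, -0.00903544, -0.83631731]]), 't': array([ -76.28139801, -427.47103368, 1822.06478997])}
top {'camera_matrix': array([[479.25929616,   0.        , 321.5326752 ],
       [  0.        , 479.25929616, 238.91187765],
       [  0.        ,   0.        ,   1.        ]]), 'R': array([[ 0.01315429, -0.99966333, -0.02236484],
       [-0.99497602, -0.01086606, -0.09952212],
       [ 0.09924559,  0.02356163, -0.99478398]]), 't': array([  83.06547449,  568.88007085, 1210.51863789])}
```

View pics/scene0.png

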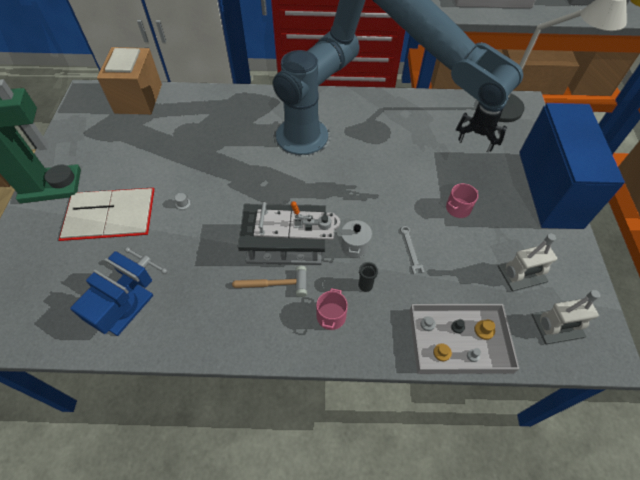

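View pics/top0.png

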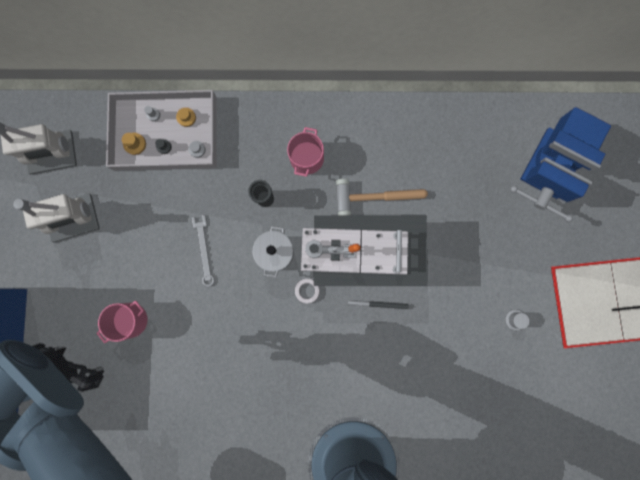

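The top view shows the steel pot with its lid and black knob at about (272,250). The plate on the riser is at about (355,250), with its handle to the right at about (403,250). The pink look-alikes are at (305,152) and (122,322); they are pink and have no lid, so they aren't the pot. I'll measure next and check with an enlarged crop.

```bash
cat > h.py <<'E'
from rig import readout, optics, ctrl, silhouettes
import cv2,numpy as np
from scipy.spatial.transform import Rotation as Ro
np.set_printoptions(precision=2,suppress=True)
def unproj(uv,z,P):
    K=P["camera_matrix"]; uv=np.atleast_2d(uv).astype(float); z=np.atleast_1d(z)
    r=np.c_[(uv[:,0]-K[0,2])/K[0,0],(uv[:,1]-K[1,2])/K[1,1],np.ones(len(uv))]
    return (r*z[:,None]-P["t"])@P["R"]
def atz(uv,Z,P):
    K=P["camera_matrix"]; uv=np.atleast_2d(uv).astype(float)
    r=np.c_[(uv[:,0]-K[0,2])/K[0,0],(uv[:,1]-K[1,2])/K[1,1],np.ones(len(uv))]@P["R"]
    c=-P["R"].T@P["t"]; return c+r*((Z-c[2])/r[:,2])[:,None]
def proj(X,P):
    X=np.atleast_2d(X); c=X@P["R"].T+P["t"]; K=P["camera_matrix"]
    return np.c_[c[:,0]/c[:,2]*K[0,0]+K[0,2],c[:,1]/c[:,2]*K[1,1]+K[1,2]]
def cloud(d,P):
    v,u=np.mgrid[0:480,0:640]; return unproj(np.c_[u.ravel(),v.ravel()],d.ravel(),P).reshape(480,640,3)
E
python3 - <<'E'
from h import *
p,d=optics.camera("top"); P=optics.camera_params("top"); C=cloud(d,P)
cr=p[170:330,190:440]; cv2.imwrite("pics/crop1.png",cv2.resize(cr,None,fx=3.2,fy=3.2,interpolation=cv2.INTER_CUBIC)[:,:,::-1])
for t in ["lid","lid_knob","pot","plate","plate_line","plate_handle","riser","sleeve","collar","drift","mallet","spanner","bush"]:
    for r in silhouettes("top",t)[:3]:
        m=r["region"]&(d>0); X=C[m]; 
        print(t,round(r["confidence"],2),r["bbox"],m.sum(),"med",np.median(X,0),"top z",np.percentile(X[:,2],[5,50,95]), "rng",np.percentile(X[:,:2],[1,99],axis=0).ravel())
E
```

```text
lid 0.68 [252.7, 229.4, 293.4, 270.9] 1195 med [531.09 208.49  89.32] top z [ 85.41  89.32 123.23] rng [486.44 165.38 575.58 255.35]
lid 0.33 [300.8, 224.4, 411.9, 272.6] 4472 med [529.13  12.13 128.75] top z [124.16 128.75 170.6 ] rng [ 481.36 -112.52  581.64  133.51]
lid_knob 0.65 [252.2, 230.5, 291.9, 269.8] 1214 med [531.04 208.17  89.3 ] top z [ 85.41  89.3  122.94] rng [486.3  163.76 575.86 254.94]
lid_knob 0.28 [250.3, 182.6, 273.8, 211.7] 538 med [683.49 246.29  80.22] top z [  1.53  80.22 104.32] rng [651.91 215.88 714.43 270.95]
pot 0.98 [101.8, 301.9, 146.6, 344.3] 1606 med [350.38 606.15  39.27] top z [ 1.71 39.27 85.56] rng [306.07 540.16 398.27 655.54]
pot 0.79 [286.4, 127.9, 321.4, 177.2] 1317 med [802.15 135.14  22.36] top z [ 0.69 22.36 84.66] rng [730.7   89.48 851.35 176.28]
pot 0.64 [262.3, 225.5, 292.9, 279.1] 113 med [496.33 204.38  65.65] top z [ 6.1  65.65 69.1 ] rng [469.8  168.78 595.42 234.61]
plate 0.84 [300.6, 227.7, 410.9, 274.2] 4512 med [529.32  10.92 128.74] top z [124.16 128.74 170.61] rng [ 481.23 -112.47  581.8   133.68]
plate_line 0.87 [300.9, 230
[... 910 characters left out ...]
8  186.4  593.47 235.93]
mallet 0.69 [336.1, 178.1, 426.0, 215.6] 1056 med [685.1  -27.33  24.73] top z [15.62 24.73 35.07] rng [ 635.26 -181.4   723.1    51.14]
mallet 0.48 [250.5, 180.6, 273.4, 210.9] 551 med [684.3  247.25  80.52] top z [  0.74  80.52 104.33] rng [651.96 215.91 725.3  273.23]
spanner 0.95 [193.2, 215.8, 213.6, 283.7] 469 med [548.17 402.72   6.78] top z [ 2.96  6.78 11.37] rng [458.48 378.12 627.51 432.39]
bush 0.61 [504.0, 304.9, 530.1, 332.9] 395 med [ 369.05 -402.89   37.54] top z [ 2.71 37.54 44.58] rng [ 343.37 -428.75  394.11 -385.89]
bush 0.52 [346.8, 301.7, 406.3, 309.5] 317 med [403.17 -62.77  12.64] top z [ 7.54 12.64 16.83] rng [ 392.89 -131.45  411.61   19.21]
```

View pics/crop1.png

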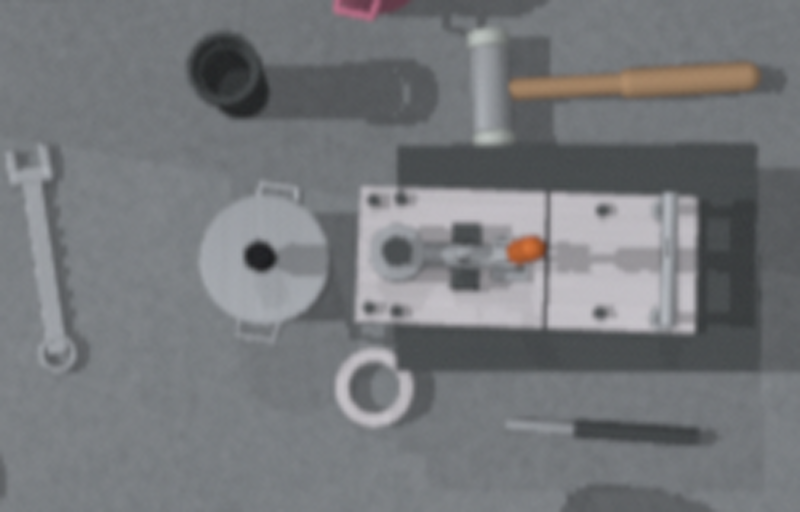

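The crop confirms it: this is the steel pot with wire loops, its lid on and the black knob at crop (260,255). It stands off the nose end of the plate. The plate's black line is at crop x≈547 and the handle bar at x≈668. Next I'll fit precise poses.

```bash
cat > fit.py <<'E'
from h import *
def rect_at(img,P,Z,x0,x1,y0,y1,s=2):
    # ortho: rows = x descending, cols = y descending
    xs=np.arange(x1,x0,-1/s); ys=np.arange(y1,y0,-1/s)
    X,Y=np.meshgrid(xs,ys,indexing='ij')
    uv=proj(np.c_[X.ravel(),Y.ravel(),np.full(X.size,Z)],P).astype(np.float32)
    return cv2.remap(img,uv[:,0].reshape(X.shape),uv[:,1].reshape(X.shape),cv2.INTER_CUBIC)
E
python3 - <<'E'
from fit import *
p,d=optics.camera("top"); P=optics.camera_params("top"); C=cloud(d,P)
o=rect_at(p,P,120,430,640,-180,270,1.75); print(o.shape)
cv2.imwrite("pics/ortho120.png",o[:,:,::-1])
# lid: circle from mask of high-z region near
m=(C[...,2]>80)&(C[...,2]<100)&(abs(C[...,0]-531)<60)&(abs(C[...,1]-208)<55)&(d>0)
r=[r for r in silhouettes("top","lid") if 240<r["bbox"][0]<262][0]["region"]
for mm in (m,m&r,r):
    c,_=cv2.findContours(cv2.morphologyEx(mm.astype(np.uint8),cv2.MORPH_CLOSE,np.ones((7,7))),cv2.RETR_EXTERNAL,cv2.CHAIN_APPROX_NONE); c=max(c,key=cv2.contourArea)[:,0]
    (cx,cy),rad=cv2.minEnclosingCircle(c); e=cv2.fitEllipse(c); print("lid",atz([e[0],[cx,cy]],89,P),e,rad)
g=cv2.cvtColor(p,cv2.COLOR_RGB2GRAY)
kb=(g<50)&(np.hypot(*(np.mgrid[0:480,0:640]-np.array([249,271])[:,None,None]))<15)
v,u=np.nonzero(kb); print("knob",len(u),atz([u.mean(),v.mean()],121,P), np.median(C[kb],0))
# plate by colour/height
r=silhouettes("top","plate")[0]["region"]
X=C[r&(d>0)&(abs(C[...,2]-128)<5)&(g>110)]
b=cv2.minAreaRect(X[:,:2].astype(np.float32)); print("plate",b)
r=silhouettes("top","riser")[0]["region"]
X=C[(d>0)&(abs(C[...,2]-120)<4)&(g<90)&r]
b=cv2.minAreaRect(X[:,:2].astype(np.float32)); print("riser",b)
E
```

```text
(368, 788, 3)
lid [[532.36 209.41  89.  ]
 [532.6  209.56  89.  ]] ((272.2709655761719, 250.31317138671875), (39.19829177856445, 39.76472854614258), 53.387779235839844) 20.229639053344727
lid [[532.36 209.41  89.  ]
 [532.6  209.56  89.  ]] ((272.2709655761719, 250.31317138671875), (39.19829177856445, 39.76472854614258), 53.387779235839844) 20.229639053344727
lid [[532.65 209.37  89.  ]
 [532.88 209.85  89.  ]] ((272.2898864746094, 250.19309997558594), (39.81544876098633, 40.34109878540039), 11.224411010742188) 20.669403076171875
knob 48 [[530.84 208.33 121.  ]] [530.32 207.84 125.08]
plate ((532.0187377929688, 10.011093139648438), (250.5252227783203, 101.26675415039062), 88.4102783203125)
riser ((534.4454345703125, -28.850173950195312), (168.2056884765625, 269.0887756347656), 0.7442867159843445)
```

View pics/ortho120.png

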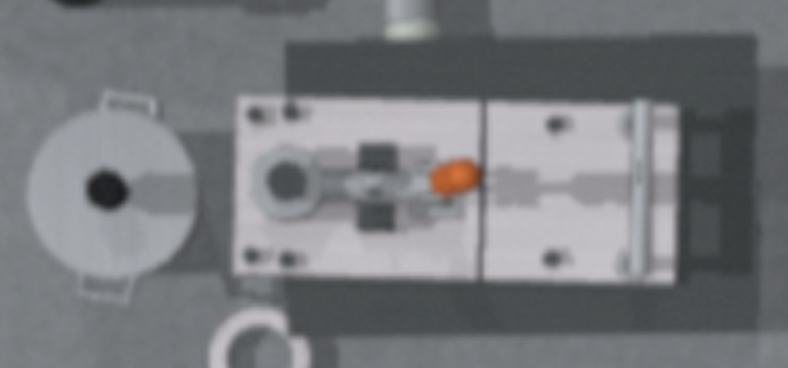

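servo_tool(rows=[[[0, 0, 0], [0, 0, -0.141]], [[0, 0, 0], [0, 0, -0.141]], [[0, 0, 0], [0, 0, -0.141]], [[-25, -40, 0], [0, 0, 0]], [[-25, -40, 0], [0, 0, 0]]], claw=60)

```text
t: 1.5
eef_pos: [330.3, 503.6, 256.2]
eef_rot: [0.012, 1.0, -0.0, 0.0]
contact_force: [0.6, -0.3, 0.7]
gripper_width: 50.9
```

servo_tool(rows=[[[-25, -40, 0], [0, 0, 0]], [[-25, -40, 0], [0, 0, 0]], [[-25, -40, 0], [0, 0, 0]], [[-25, -40, 0], [0, 0, 0]], [[-25, -40, 0], [0, 0, 0]]])

```text
t: 2.0
eef_pos: [450.7, 299.1, 256.6]
eef_rot: [0.013, 1.0, 0.0, 0.0]
contact_force: [-0.2, -0.1, 0.9]
gripper_width: 51.4
```

```bash
cat > to.py <<'E'
from h import *
import sys
def to(x,y,z,yaw=None):
    s=readout.get_state(); R=Ro.from_quat(s["eef_rot"])
    d=np.array([x,y,z])-s["eef_pos"]
    M=R.as_matrix(); print("t",s["t"],"pos",s["eef_pos"],"tool y yaw deg",np.degrees(np.arctan2(M[1,1],M[0,1])),"axis",M[:,2],"w",s["gripper_width"],"F",s["contact_force"])
    print("tool delta",R.inv().apply(d))
if __name__=="__main__": to(*map(float,sys.argv[1:4]))
E
python3 to.py 531.5 208.7 180
```

```text
t 2.0 pos [450.73 299.08 256.61] tool y yaw deg 88.4747056900554 axis [ 0.  0. -1.] w 51.38646183612558 F [-0.19 -0.06  0.88]
tool delta [-83.09 -88.22  76.64]
```

servo_tool(rows=[[[-28, -29, 0], [0, 0, 0]], [[-28, -30, 0], [0, 0, 0]], [[-27, -29, 0], [0, 0, 0]], [[0, 0, 20], [0, 0, 0]], [[0, 0, 0], [0, 0, 0]]])

```text
t: 2.5
eef_pos: [529.8, 209.3, 233.7]
eef_rot: [0.014, 1.0, -0.0, -0.002]
contact_force: [-1.1, -0.3, 0.0]
gripper_width: 51.4
```

```bash
python3 - <<'E'
from h import *
p,d=optics.camera("wrist"); P=optics.camera_params("wrist"); cv2.imwrite("pics/w1.png",p[:,:,::-1]); C=cloud(d,P)
m=(d>0)&(C[...,2]>121)&(C[...,2]<130)&(abs(C[...,1]-209)<20)&(abs(C[...,0]-531)<20); print(m.sum())
X=C[m]; print(np.median(X,0), (X.min(0)+X.max(0))/2, cv2.minEnclosingCircle(X[:,:2].astype(np.float32)))
E
python3 to.py 531.5 208.7 121
```

```text
854
[531.08 209.46 125.08] [532.11 209.52 124.27] ((532.0308837890625, 209.29225158691406), 12.067876815795898)
t 2.55 pos [529.86 210.15 234.91] tool y yaw deg 88.42339673340089 axis [-0. -0. -1.] w 51.14915138582785 F [-0.08 -0.42 -0.17]
tool delta [ -2.06  -1.34 113.91]
```

View pics/w1.png

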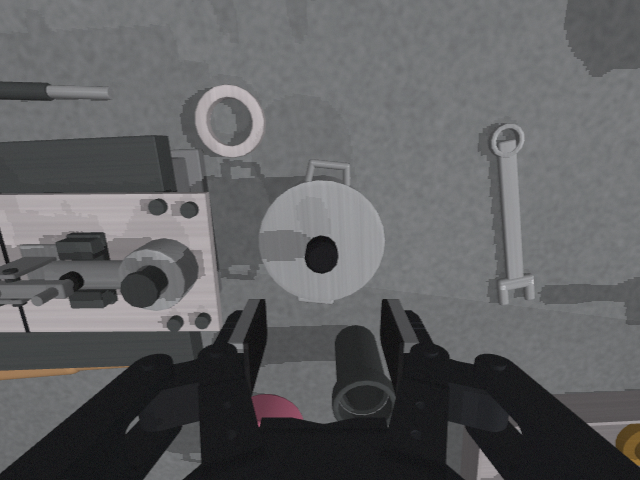

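The wrist view shows the knob at (321,254), centred between the jaws. The sleeve at (362,380) is clear of the fingers. Going down.

servo_tool(rows=[[[-2, -1, 30], [0, 0, 0]], [[0, 0, 30], [0, 0, 0]], [[0, 0, 30], [0, 0, 0]], [[0, 0, 15], [0, 0, 0]], [[0, 0, 8], [0, 0, 0]]])

```text
t: 3.05
eef_pos: [531.9, 210.1, 122.5]
eef_rot: [0.013, 1.0, -0.0, -0.001]
contact_force: [0.6, -0.2, 0.6]
gripper_width: 51.2
```

servo_tool(rows=[[[0, 0, 0], [0, 0, 0]], [[0, 0, 0], [0, 0, 0]], [[0, 0, 0], [0, 0, 0]], [[0, 0, 0], [0, 0, 0]], [[0, 0, 0], [0, 0, 0]]], claw=0, newtons=40)

```text
t: 3.55
eef_pos: [533.7, 209.9, 124.9]
eef_rot: [0.013, 1.0, 0.0, 0.001]
contact_force: [-2.0, 0.8, 6.1]
gripper_width: 22.8
```

```bash
python3 to.py 531.5 208.7 220
```

```text
t 3.55 pos [533.67 209.86 124.94] tool y yaw deg 88.46403340801706 axis [ 0.  0. -1.] w 22.788467014395238 F [-1.98  0.78  6.14]
tool delta [  1.88  -1.13 -95.07]
```

servo_tool(rows=[[[0, 0, -4], [0, 0, 0]], [[0, 0, -8], [0, 0, 0]], [[0, 0, -10], [0, 0, 0]], [[0, 0, -10], [0, 0, 0]], [[0, 0, -10], [0, 0, 0]]])

```text
t: 4.05
eef_pos: [532.7, 209.5, 166.4]
eef_rot: [0.013, 1.0, 0.0, 0.0]
contact_force: [-0.3, 0.1, -1.6]
gripper_width: 22.7
```

```bash
python3 - <<'E'
from h import *
p,d=optics.camera("wrist"); P=optics.camera_params("wrist"); cv2.imwrite("pics/w2.png",p[:,:,::-1])
E
python3 to.py 410 275 220
```

```text
t 4.1 pos [533.86 209.77 168.38] tool y yaw deg 88.46699717249176 axis [ 0.  0. -1.] w 22.645304448650045 F [1.64 0.18 0.17]
tool delta [125.36  61.93 -52.04]
```

View pics/w2.png

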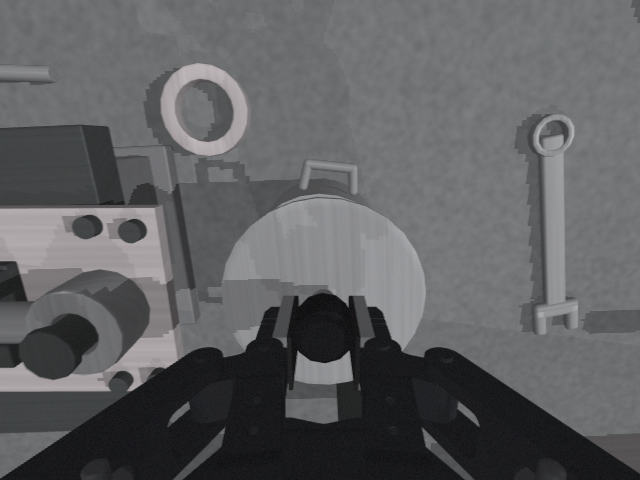

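The lid is held: the knob sits between the pads and the disc has come up with it. I'll carry it to the bare bench at about (410,275).

servo_tool(rows=[[[12, 6, -6], [0, 0, 0]], [[30, 15, 0], [0, 0, 0]], [[35, 17, 0], [0, 0, 0]], [[30, 15, 0], [0, 0, 0]], [[17, 10, 20], [0, 0, 0]]])

```text
t: 4.6
eef_pos: [409.1, 277.5, 153.3]
eef_rot: [0.013, 1.0, 0.001, 0.002]
contact_force: [1.0, 0.5, -1.3]
gripper_width: 22.4
```

servo_tool(rows=[[[0, 0, 30], [0, 0, 0]], [[0, 0, 30], [0, 0, 0]], [[0, 0, 20], [0, 0, 0]], [[0, 0, 8], [0, 0, 0]], [[0, 0, 0], [0, 0, 0]]])

```text
t: 5.1
eef_pos: [409.1, 275.7, 62.4]
eef_rot: [0.013, 1.0, -0.0, -0.001]
contact_force: [0.4, -0.5, -1.4]
gripper_width: 22.2
```

```bash
python3 to.py 410 275 47
```

```text
t 5.1 pos [409.07 275.65  62.4 ] tool y yaw deg 88.47752948473402 axis [-0. -0. -1.] w 22.213549858281333 F [ 0.44 -0.45 -1.42]
tool delta [-0.99 -0.61 15.4 ]
```

servo_tool(rows=[[[0, 0, 7], [0, 0, 0]], [[0, 0, 3], [0, 0, 0]], [[0, 0, 2], [0, 0, 0]], [[0, 0, 1], [0, 0, 0]], [[0, 0, 0], [0, 0, 0]]])

```text
t: 5.6
eef_pos: [410.5, 275.8, 50.4]
eef_rot: [0.013, 1.0, 0.0, 0.0]
contact_force: [-0.1, 0.1, -1.7]
gripper_width: 22.9
```

servo_tool(rows=[[[0, 0, 1], [0, 0, 0]], [[0, 0, 1], [0, 0, 0]], [[0, 0, 0], [0, 0, 0]]])

```text
t: 5.9
eef_pos: [410.3, 275.8, 48.2]
eef_rot: [0.013, 1.0, -0.0, -0.0]
contact_force: [0.1, -0.3, -1.6]
gripper_width: 22.1
```

servo_tool(rows=[[[0, 0, 1], [0, 0, 0]], [[0, 0, 1], [0, 0, 0]], [[0, 0, 0], [0, 0, 0]]])

```text
t: 6.2
eef_pos: [410.5, 275.9, 47.9]
eef_rot: [0.013, 1.0, -0.0, -0.001]
contact_force: [-6.6, -3.0, 15.5]
gripper_width: 22.3
```

servo_tool(rows=[[[0, 0, 0.7], [0, 0, 0]], [[0, 0, 0], [0, 0, 0]], [[0, 0, 0], [0, 0, 0]]])

```text
t: 6.5
eef_pos: [410.5, 275.9, 47.8]
eef_rot: [0.013, 1.0, -0.001, -0.001]
contact_force: [-10.4, -4.7, 21.6]
gripper_width: 22.5
```

The lid is down: 21 N upward shows on the tool. I'll ease off and let go.

servo_tool(rows=[[[0, 0, -2], [0, 0, 0]], [[0, 0, 0], [0, 0, 0]]])

```text
t: 6.7
eef_pos: [410.7, 276.0, 48.0]
eef_rot: [0.013, 1.0, 0.0, 0.001]
contact_force: [-0.8, 0.7, 4.5]
gripper_width: 22.5
```

servo_tool(rows=[[[0, 0, 0], [0, 0, 0]], [[0, 0, 0], [0, 0, 0]], [[0, 0, 0], [0, 0, 0]], [[0, 0, 0], [0, 0, 0]], [[0, 0, -10], [0, 0, 0]]], claw=60)

```text
t: 7.2
eef_pos: [409.3, 275.4, 56.7]
eef_rot: [0.013, 1.0, -0.001, -0.001]
contact_force: [0.2, -0.2, -0.8]
gripper_width: 51.1
```

servo_tool(rows=[[[0, 0, -35], [0, 0, 0]], [[0, 0, -45], [0, 0, 0]], [[0, 0, -45], [0, 0, 0]], [[0, 0, -45], [0, 0, 0]], [[0, 0, -20], [0, 0, 0]]])

```text
t: 7.7
eef_pos: [412.0, 276.5, 253.6]
eef_rot: [0.013, 1.0, 0.002, 0.004]
contact_force: [0.3, -0.6, -0.1]
gripper_width: 51.0
```

```bash
python3 - <<'E'
from h import *
p,d=optics.camera("wrist"); P=optics.camera_params("wrist"); cv2.imwrite("pics/w3.png",p[:,:,::-1]); C=cloud(d,P)
m=(d>0)&(abs(C[...,0]-410)<16)&(abs(C[...,1]-275)<16); print(np.percentile(C[m][:,2],[5,50,95,99]))
m&=C[...,2]>35;print(cv2.minEnclosingCircle(C[m][:,:2].astype(np.float32)))
E
python3 to.py 532 -90 250
```

```text
[ 33.51 311.93 319.32 320.64]
((404.0279846191406, 275.0502624511719), 18.751779556274414)
t 7.75 pos [412.97 276.93 255.53] tool y yaw deg 88.47832177654978 axis [ 0.01  0.   -1.  ] w 50.934423266222616 F [1.69 0.86 2.01]
tool delta [-128.68 -363.66    5.3 ]
```

View pics/w3.png

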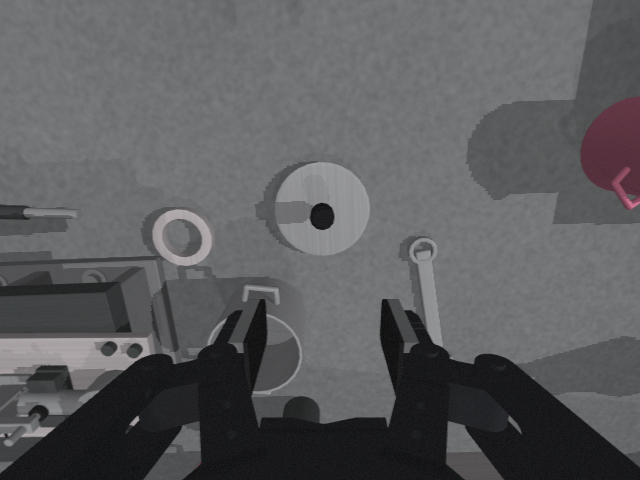

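The lid stands upright on the bare bench at (322,208), well away from the collar and the open pot at (265,350). Now to the plate's handle.

servo_tool(rows=[[[0, 0, -45], [0, 0, 0]], [[-12, -40, 0], [0, 0, 0]], [[-14, -45, 0], [0, 0, 0]], [[-14, -45, 0], [0, 0, 0]], [[-14, -45, 0], [0, 0, 0]]])

```text
t: 8.25
eef_pos: [459.5, 97.9, 292.6]
eef_rot: [0.013, 1.0, 0.0, 0.0]
contact_force: [1.0, 0.3, -0.6]
gripper_width: 51.4
```

servo_tool(rows=[[[-14, -45, 0], [0, 0, 0]], [[-14, -45, 0], [0, 0, 0]], [[-14, -45, 0], [0, 0, 0]], [[-14, -45, 0], [0, 0, 0]], [[-6, -10, 0], [0, 0, 0]]])

```text
t: 8.75
eef_pos: [516.8, -95.9, 292.4]
eef_rot: [0.016, 1.0, -0.0, -0.0]
contact_force: [-0.3, 0.1, -0.3]
gripper_width: 51.3
```

servo_tool(rows=[[[0, 0, 0], [0, 0, 0]], [[0, 0, 0], [0, 0, 0]]])

```text
t: 8.95
eef_pos: [516.2, -91.2, 292.2]
eef_rot: [0.013, 1.0, 0.0, -0.0]
contact_force: [0.1, 1.1, 0.3]
gripper_width: 51.3
```

```bash
python3 - <<'E'
from fit import *
p,d=optics.camera("wrist"); P=optics.camera_params("wrist"); cv2.imwrite("pics/w4.png",p[:,:,::-1]); C=cloud(d,P)
m=(d>0)&(abs(C[...,0]-530)<34)&(abs(C[...,1]+90)<25)&(C[...,2]>160)&(C[...,2]<180)
X=C[m]; print(m.sum(),X.mean(0),np.percentile(X[:,2],[5,50,95]),cv2.minAreaRect(X[:,:2].astype(np.float32)))
p,d=optics.camera("top"); P=optics.camera_params("top"); cv2.imwrite("pics/t4.png",p[:,:,::-1])
E
python3 to.py 529 -90 250
```

```text
1355 [528.66 -90.8  170.1 ] [167.4  170.37 172.07] ((529.940673828125, -91.0355453491211), (11.437596321105957, 67.76038360595703), 88.9435043334961)
t 9.05 pos [516.19 -90.64 292.49] tool y yaw deg 88.57650829597726 axis [-0.  0. -1.] w 51.10249858076454 F [ 0.17 -0.14 -0.06]
tool delta [-12.81   0.94  42.48]
```

View pics/w4.png

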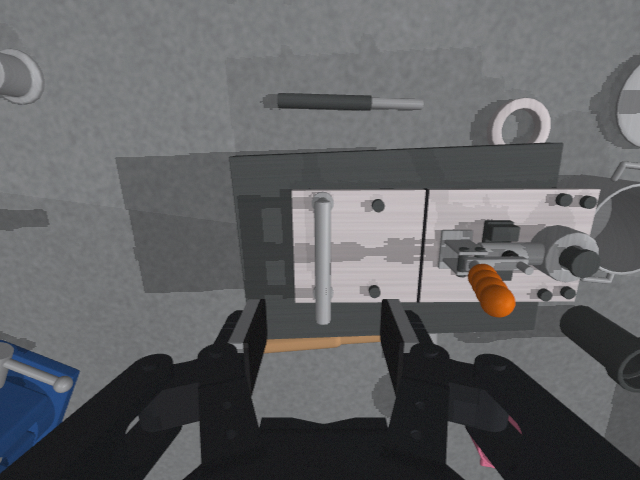

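The view shows the bar at (323,258), the line at about (424,245), and the riser's +x end edge at (561,165) and (535,318). I'll measure line and edge in this picture.

```bash
cat > meas.py <<'E'
from fit import *
def meas(p,P,yl=-5,ye=104.5,s=4,save=None,xl=(490,575),xe=((455,475),(592,612)),minc=15):
    g=cv2.cvtColor(p,cv2.COLOR_RGB2GRAY)
    out={}
    def lineat(Z,y0,xr,mode):
        o=rect_at(g,P,Z,xr[0],xr[1],y0-25,y0+25,s).astype(float)
        pts=[]
        o=cv2.GaussianBlur(o,(0,0),2)
        for i in range(o.shape[0]):
            x=xr[1]-i/s
            if mode=='line':
                j=np.argmin(o[i]); 
                if np.median(o[i])-o[i,j]<25: continue
            else:
                gr=np.gradient(o[i]); j=np.argmin(gr)  # cols: y descending; riser (dark) at lower y -> bright to dark
                if -gr[j]*s<minc/4: continue
            pts.append((x,y0+25-j/s))
        return np.array(pts),o
    L,_=lineat(128,yl,xl,'line')
    E=[]
    for xr in xe:
        q,o=lineat(120,ye,xr,'edge'); E.append(q)
        if len(q): print("edge",xr,len(q),np.median(q[:,1]),q[:,1].std())
    E=np.vstack([e for e in E if len(e)])
    def fit(q):
        for _ in range(4):
            c=np.polyfit(q[:,0],q[:,1],1); r=abs(np.polyval(c,q[:,0])-q[:,1]); q=q[r<max(1,2*np.median(r))]
        return c,len(q),r.std()
    cl,ce=fit(L),fit(E)
    print("line slope",cl,"edge slope",ce)
    yL=np.polyval(cl[0],532);yE=np.polyval(ce[0],532); print("line y@532",yL,"edge y@532",yE,"gap",yE-yL)
E
python3 - <<'E'
from meas import *
p=cv2.imread("pics/w4.png")[:,:,::-1].copy(); P=optics.camera_params("wrist"); meas(p,P)
o=rect_at(p,P,120,440,630,-180,150,2.2); cv2.imwrite("pics/wo4.png",o[:,:,::-1])
print(readout.get_state()["t"])
p=cv2.imread("pics/top0.png")[:,:,::-1].copy(); P=optics.camera_params("top"); meas(p,P)
E
```

```text
edge (455, 475) 80 104.0 0.14842927608797396
edge (592, 612) 80 106.25 0.20326917959936766
line slope (array([-0.02,  4.49]), 340, np.float64(0.05869639813190486)) edge slope (array([ 0.02, 96.54]), 160, np.float64(0.06518296743230173))
line y@532 -6.047916835226031 edge y@532 105.11287943852767 gap 111.1607962737537
9.05
edge (455, 475) 71 107.25 3.741886017778417
edge (592, 612) 80 107.25 0.1445629188277547
line slope (array([-0.02,  7.09]), 264, np.float64(0.14129776631502156)) edge slope (array([ -0.01, 114.67]), 88, np.float64(0.07389842559773957))
line y@532 -4.907232665001567 edge y@532 108.0376309399714 gap 112.94486360497297
```

View pics/wo4.png

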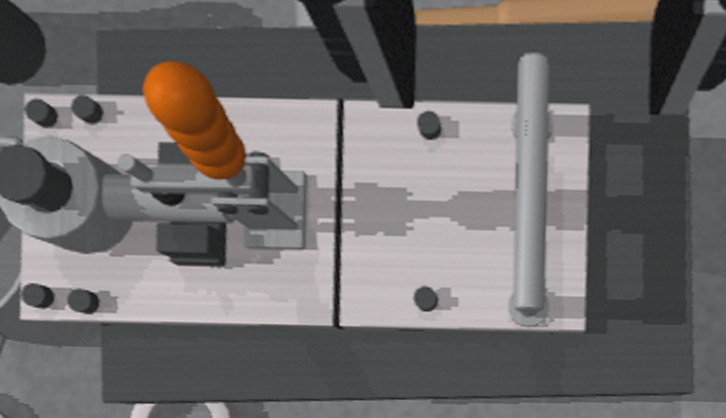

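servo_tool(rows=[[[-14, 0, 40], [0, 0, 0]], [[0, 0, 35], [0, 0, 0]], [[0, 0, 25], [0, 0, 0]], [[0, 0, 15], [0, 0, 0]], [[0, 0, 5], [0, 0, 0]]])

```text
t: 9.55
eef_pos: [529.7, -91.2, 171.1]
eef_rot: [0.013, 1.0, 0.001, -0.001]
contact_force: [-0.2, -0.6, 0.1]
gripper_width: 51.3
```

servo_tool(rows=[[[0, 0, 0], [0, 0, 0]], [[0, 0, 0], [0, 0, 0]], [[0, 0, 0], [0, 0, 0]], [[0, 0, 0], [0, 0, 0]], [[0, 0, 0], [0, 0, 0]]], claw=0, newtons=50)

```text
t: 10.05
eef_pos: [531.6, -92.8, 174.5]
eef_rot: [0.013, 1.0, -0.0, 0.001]
contact_force: [-1.3, 0.8, 5.9]
gripper_width: 10.3
```

```bash
python3 to.py 529 -90 172
```

```text
t 10.05 pos [531.56 -92.78 174.46] tool y yaw deg 88.46985500073268 axis [ 0. -0. -1.] w 10.31123974419796 F [-1.3   0.81  5.9 ]
tool delta [2.64 2.71 2.45]
```

The bar is gripped (10.3 mm opening) with a slight downward press. I'll slide along the riser's x with a small sideways part, since the riser's axis is about 2.3° from the tool's y.

servo_tool(rows=[[[0.1, 3, 0], [0, 0, 0]], [[0.2, 6, 0], [0, 0, 0]], [[0.3, 8, 0], [0, 0, 0]], [[0.3, 8, 0], [0, 0, 0]], [[0.2, 5, 0], [0, 0, 0]]])

```text
t: 10.55
eef_pos: [531.5, -63.4, 174.5]
eef_rot: [0.013, 1.0, -0.002, 0.002]
contact_force: [-0.1, -4.1, 5.4]
gripper_width: 10.3
```

```bash
python3 to.py 529 18 172; python3 - <<'E'
from meas import *
p,d=optics.camera("top"); P=optics.camera_params("top"); cv2.imwrite("pics/t5.png",p[:,:,::-1])
p,d=optics.camera("wrist"); cv2.imwrite("pics/w5.png",p[:,:,::-1])
E
```

```text
t 10.55 pos [531.53 -63.41 174.49] tool y yaw deg 88.46865916051377 axis [ 0. -0. -1.] w 10.262563979607405 F [-0.1  -4.1   5.41]
tool delta [ 4.71 81.32  2.22]
```

View pics/w5.png

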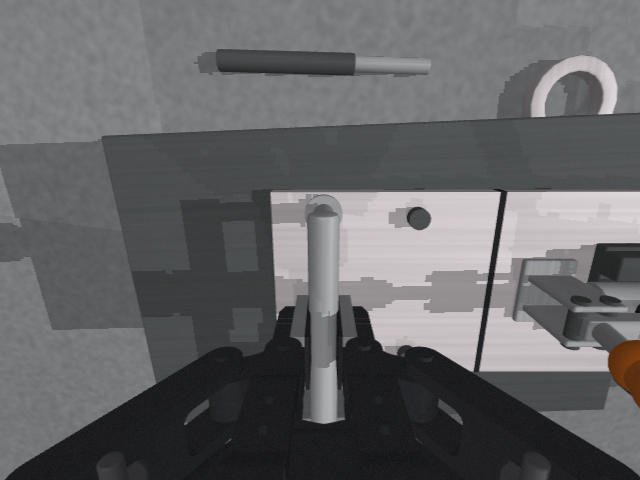

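View pics/t5.png

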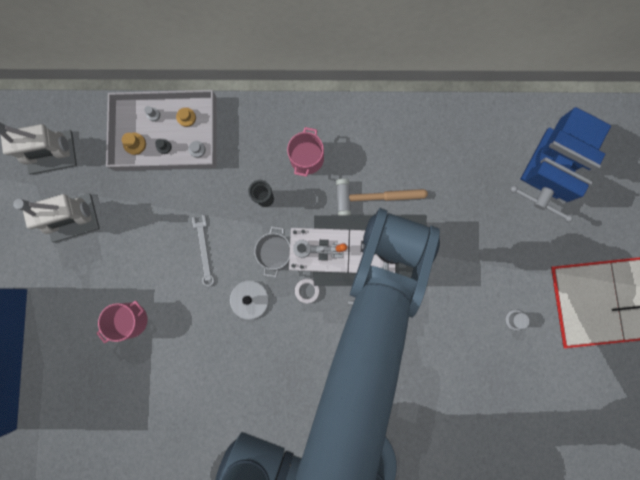

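The grip holds and the plate is sliding flat; the line is at (503,195)–(478,370) in the wrist view. The lid at (249,300) in the top view is undisturbed. Continuing.

servo_tool(rows=[[[0.2, 6, 0], [0, 0, 0]], [[0.4, 9, 0], [0, 0, 0]], [[0.4, 9, 0], [0, 0, 0]], [[0.4, 9, 0], [0, 0, 0]], [[0.2, 6, 0], [0, 0, 0]]])

```text
t: 11.15
eef_pos: [531.0, -24.2, 174.5]
eef_rot: [0.013, 1.0, -0.001, 0.002]
contact_force: [-0.6, -5.4, 5.5]
gripper_width: 10.0
```

servo_tool(rows=[[[0.3, 7, 0], [0, 0, 0]], [[0.4, 9, 0], [0, 0, 0]], [[0.3, 8, 0], [0, 0, 0]], [[0.2, 5, 0], [0, 0, 0]], [[0, 0, 0], [0, 0, 0]]])

```text
t: 11.65
eef_pos: [530.6, 5.5, 174.5]
eef_rot: [0.013, 1.0, -0.001, 0.002]
contact_force: [0.9, -0.9, 6.8]
gripper_width: 10.2
```

```bash
python3 to.py 529 18 172; python3 - <<'E'
from meas import *
p,d=optics.camera("top"); P=optics.camera_params("top"); cv2.imwrite("pics/t6.png",p[170:330,190:440][:,:,::-1].repeat(3,0).repeat(3,1))
p,d=optics.camera("wrist"); cv2.imwrite("pics/w6.png",p[:,:,::-1])
E
```

```text
t 11.65 pos [530.58   5.45 174.47] tool y yaw deg 88.48598425687669 axis [ 0. -0. -1.] w 10.155956244942788 F [ 0.86 -0.86  6.78]
tool delta [ 1.92 12.5   2.45]
```

View pics/w6.png

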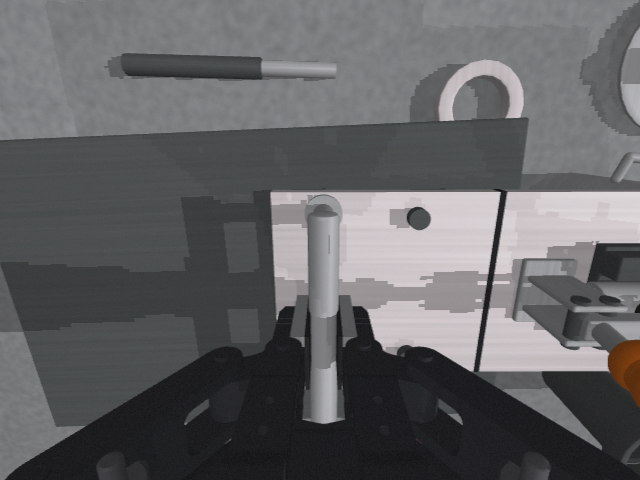

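View pics/t6.png

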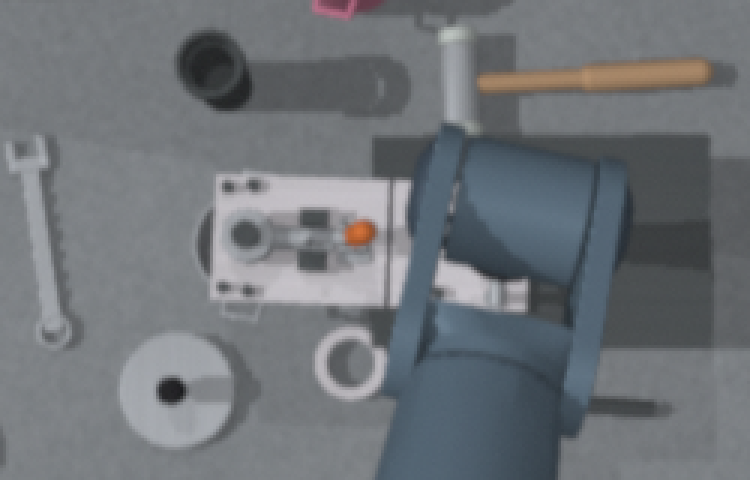

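```bash
cat > m2.py <<'E'
from meas import *
import sys
def m2(p,P,yl,name):
    g=cv2.cvtColor(p,cv2.COLOR_RGB2GRAY)
    for Z,nm in ((128,'line'),(120,'edge')):
        s=4; xr=(487,575) if nm=='line' else (450,478)
        y0=yl if nm=='line' else 105
        o=cv2.GaussianBlur(rect_at(g,P,Z,xr[0],xr[1],y0-15,y0+15,s).astype(float),(0,0),2); q=[]
        for i in range(o.shape[0]):
            j=np.argmin(o[i]) if nm=='line' else np.argmin(np.gradient(o[i]))
            if nm=='line' and np.median(o[i])-o[i,j]<40: continue
            q.append((xr[1]-i/s,y0+15-j/s))
        q=np.array(q)
        for _ in range(4):
            c=np.polyfit(q[:,0],q[:,1],1); r=abs(np.polyval(c,q[:,0])-q[:,1]); q=q[r<max(.6,2*np.median(r))]
        print(name,nm,len(q),"slope",c[0],"y@532",np.polyval(c,532),"y@median",np.median(q,0), "edge ext. slope .0145: ", np.median(q[:,1])+.0145*(532-np.median(q[:,0])))
if __name__=="__main__":
    yl=float(sys.argv[1])
    p,d=optics.camera("wrist"); P=optics.camera_params("wrist"); m2(p,P,yl,"wrist"); cv2.imwrite(sys.argv[2],p[:,:,::-1])
    o=rect_at(p,P,124,440,600,40,140,5); cv2.imwrite(sys.argv[2].replace(".png","o.png"),cv2.resize(o,None,fx=.8,fy=.8,interpolation=cv2.INTER_AREA)[:,:,::-1])
    p,d=optics.camera("top"); P=optics.camera_params("top"); m2(p,P,yl,"top")
E
python3 m2.py 92 pics/w7.png
```

```text
wrist line 352 slope -0.025250186546220608 y@532 90.74566176859021 y@median [531.12  90.75] edge ext. slope .0145:  90.7626875
wrist edge 112 slope 0.01508097857655386 y@532 104.57049642088361 y@median [464.12 103.5 ] edge ext. slope .0145:  104.4841875
top line 293 slope 0.017006676298921882 y@532 84.1161249661395 y@median [530.    77.25] edge ext. slope .0145:  77.279
top edge 56 slope 0.2520164046479854 y@532 125.73579972658933 y@median [457.12 106.5 ] edge ext. slope .0145:  107.5856875
```

View pics/w7o.png

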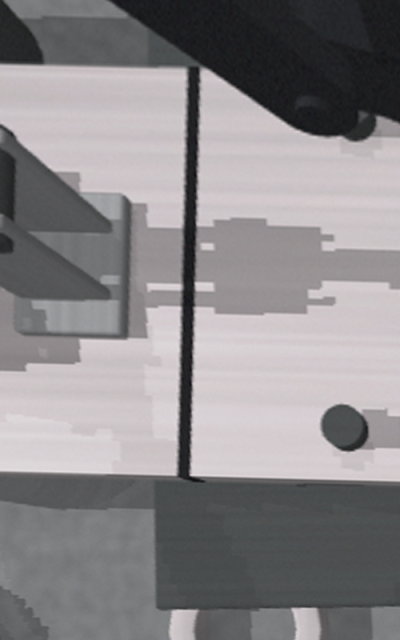

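The wrist measurement gives line y=90.75 and edge y=104.5, so 13.8 mm are left. The top view is blocked by the arm, so I'm discarding its numbers.

servo_tool(rows=[[[0.1, 3, 0.2], [0, 0, 0]], [[0.2, 4, 0.2], [0, 0, 0]], [[0.2, 4, 0.1], [0, 0, 0]], [[0.1, 2.3, 0], [0, 0, 0]], [[0, 0, 0], [0, 0, 0]]])

```text
t: 12.35
eef_pos: [530.7, 18.0, 174.4]
eef_rot: [0.013, 1.0, -0.001, 0.002]
contact_force: [-0.4, -3.0, 7.1]
gripper_width: 10.4
```

```bash
python3 m2.py 104 pics/w8.png; python3 to.py 530 18.5 172;  python3 - <<'E'
from h import *
p,d=optics.camera("scene"); cv2.imwrite("pics/s8.png",cv2.resize(p[150:350,190:440],None,fx=3,fy=3,interpolation=cv2.INTER_CUBIC)[:,:,::-1])
E
```

```text
wrist line 352 slope -0.024332313107100777 y@532 103.2734535442131 y@median [531.12 103.25] edge ext. slope .0145:  103.2626875
wrist edge 112 slope 0.013159018689992051 y@532 104.50700767929753 y@median [464.12 103.5 ] edge ext. slope .0145:  104.4841875
top line 300 slope 0.0171239911505501 y@532 90.58871913667416 y@median [535.12  90.5 ] edge ext. slope .0145:  90.4546875
top edge 65 slope 0.33866966884338456 y@532 132.934812806731 y@median [458.25 107.  ] edge ext. slope .0145:  108.069375
t 12.45 pos [530.76  18.   174.46] tool y yaw deg 88.46409405070553 axis [ 0. -0. -1.] w 10.272297405287244 F [ 0.17 -3.19  7.14]
tool delta [0.78 0.49 2.45]
```

View pics/w8o.png

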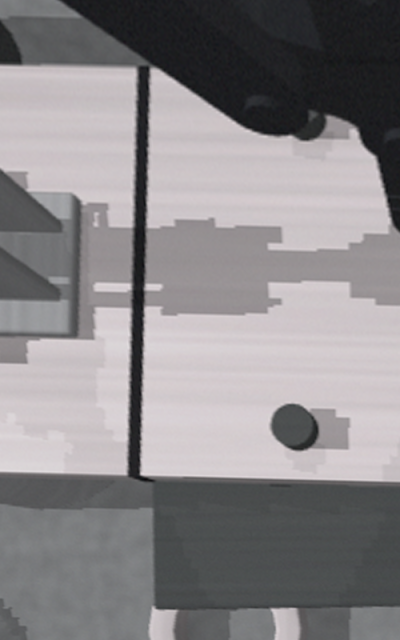

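View pics/s8.png

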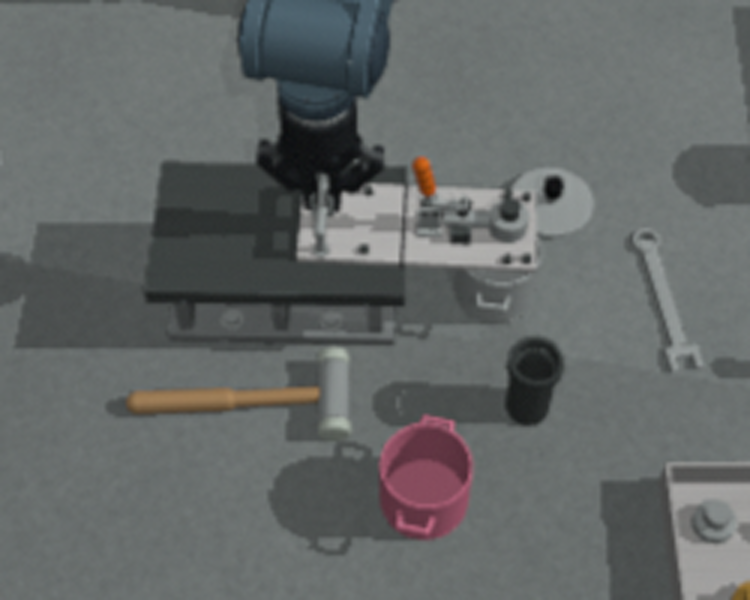

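1.2 mm are left (line 103.3, edge 104.5). The line's foot on the plate's side is already nearly in line with the riser's end. One small nudge, then hold.

servo_tool(rows=[[[0, 1.2, 0.2], [0, 0, 0]], [[0, 0, 0], [0, 0, 0]], [[0, 0, 0], [0, 0, 0]], [[0, 0, 0], [0, 0, 0]], [[0, 0, 0], [0, 0, 0]]])

```text
t: 13.0
eef_pos: [530.9, 18.8, 174.5]
eef_rot: [0.013, 1.0, -0.001, 0.002]
contact_force: [0.8, -4.6, 7.8]
gripper_width: 10.4
```

servo_tool(rows=[[[0, 0, 0], [0, 0, 0]], [[0, 0, 0], [0, 0, 0]], [[0, 0, 0], [0, 0, 0]]])

```text
t: 13.3
eef_pos: [530.9, 18.8, 174.4]
eef_rot: [0.013, 1.0, -0.001, 0.002]
contact_force: [-0.7, -4.5, 8.7]
gripper_width: 10.7
```

```bash
python3 m2.py 104 pics/w9.png|grep wrist; python3 to.py 530 18.5 172;  python3 - <<'E'
from h import *
p,d=optics.camera("top"); cv2.imwrite("pics/t9.png",cv2.resize(p[170:330,190:440],None,fx=3,fy=3,interpolation=cv2.INTER_CUBIC)[:,:,::-1])
P=optics.camera_params("top"); C=cloud(d,P)
# lid and flatness of plate
m=(d>0)&(abs(C[...,2]-128)<6)&(C[...,0]>490)&(C[...,0]<575)&(C[...,1]>100)&(C[...,1]<225)
A=np.c_[C[m][:,:2]-[530,110],np.ones(m.sum())]; print("plane",np.linalg.lstsq(A,C[m][:,2],rcond=None)[0],m.sum())
m=(d>0)&(np.hypot(C[...,0]-410,C[...,1]-275)<50)&(C[...,2]>6); print("lid z",np.percentile(C[m][:,2],[10,50,99]),C[m].mean(0))
A=np.c_[C[m][:,:2]-[410,275],np.ones(m.sum())];k=C[m][:,2]<20; print("lid plane",np.linalg.lstsq(A[k],C[m][k][:,2],rcond=None)[0])
E
```

```text
wrist line 350 slope -0.023677487746255704 y@532 104.05907711199974 y@median [530.88 104.  ] edge ext. slope .0145:  104.0163125
wrist edge 112 slope 0.013240168107424108 y@532 104.51028355314853 y@median [464.12 103.5 ] edge ext. slope .0145:  104.4841875
t 13.4 pos [530.87  18.84 174.42] tool y yaw deg 88.46369053139267 axis [ 0. -0. -1.] w 10.278852724071724 F [-0.04 -2.97  8.28]
tool delta [ 0.87 -0.36  2.42]
plane [ -0.     0.   127.89] 1271
lid z [ 9.01 12.3  49.97] [409.97 276.37  14.34]
lid plane [ 0.    0.   12.12]
```

View pics/t9.png

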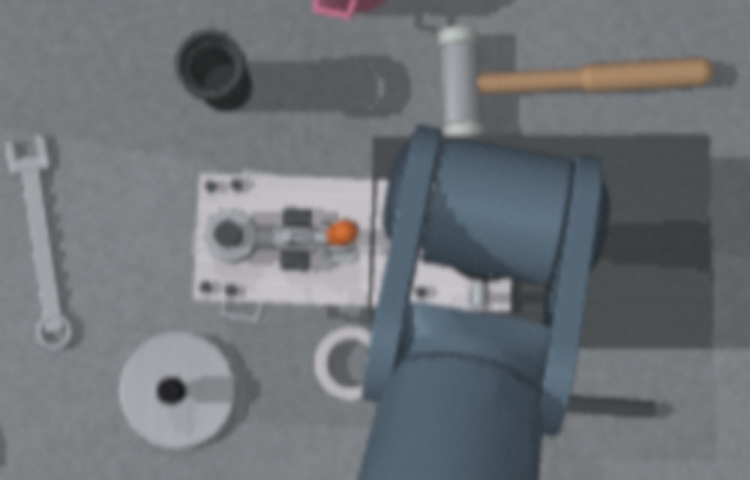

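The line is 0.5 mm short of the edge, the plate is flat at z=127.9, it is held with about 8 N down, and the lid lies flat. Handing in.

```bash
python3 -c "
from rig import ctrl; print(ctrl.hand_in())"
```

```text
the job is handed in; nothing more can be done
None
```

I lifted the lid off the steel pot by its knob and set it down upright on the bare bench at about (410, 276) mm, roughly 139 mm from the pot. Then I gripped the plate's tail handle, slid the plate out over the open pot, and handed in at about 13.5 s while still holding it.

**What the last checks showed:**
- **Line:** it is 0.5 mm short of the riser's edge by the wrist camera.
- **Plate:** it lies flat at z = 127.9 mm with no measurable tilt, about 0.037 rad off the riser's axis (limit 0.1).
- **Hold:** the tool presses about 8 N down on the handle, with the grip closed on the bar.
- **Lid:** the lid's top is level, 12.1 mm above the bench.
- **Pin:** I estimate it about 5 mm from the pot's axis along the slide; I did not measure this directly.
- **Pot and other things:** they looked undisturbed in the pictures, but I did not measure them again.

**What disagreed:** the arm blocked the top camera's view of the line and edge at the end, so I threw those readings out. At the start the top camera gave about 2 mm more gap than the wrist camera (113 against 111 mm), within calibration error.

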